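# Hold the inspection lamp over the open gearbox

## Task

The gearbox on the bench is being repaired and needs light: take the folding inspection lamp by its upright handle, pull it straight up out of its charging cradle against the catch, and hold it over the open gearbox with the middle of its LED panel straight above the middle of the casing and about 20 cm above the bench. Keep the lamp upright all the way, so that in the end its folded head is level and shines straight down, and do not shift the gearbox or anything else on the bench. Nothing is put down: the job finishes with you still holding the lamp there, in the air and steady.

Things in the scene. Friction and masses are not known exactly. Their poses are not given: they have to be found in the camera images.
- lamp: Orange and black folding LED lamp, 0.3 kg, upright in the cradle. Handle 36 (x) by 30 mm (y), 125 mm high; hinge knuckle on top (highest point 152 mm). From it a head arm, 30 wide, 18 thick, 128-146 mm up, runs level along the lamp's +x to 165 mm from the handle's middle. All rigid. Origin: centre of the foot's underside, z up the handle. Balance point about 10 mm to +x of the handle's middle.
- lamp_led (a point): Centre of the white LED panel (84 x 18 mm) on the underside of the lamp's head arm: 105 mm along the lamp's +x from the handle's middle, 125 mm above the foot's underside. It shines along the lamp's -z.
- lamp_grip (a point): Where to grip the lamp from above: top of the handle just under the knuckle, 125 mm above the foot's underside, 27 mm below the lamp's highest point, 4 mm to +x of the handle's middle (LED panel centre 101 mm further along +x). Pinch it along the lamp's y: 30 mm wide; 25 N or more of grip holds it. Axes as the lamp's.
- cradle: Black charging cradle fixed to the bench: base 120 x 84 x 10 mm, socket block 66 x 58 mm, 46 mm high, with a well 34 mm deep for the lamp's foot, 0.8 mm clear each side, floor 12 mm above the bench. Origin: centre of the underside on the well's axis; x, y as the docked lamp's. A sprung nose in the well's -x wall sits in a notch of the foot; it gives way to a straight upward pull of 10 to 15 N.
- gearbox: Opened gearbox: loose aluminium casing 116 (x) x 80 (y) x 26 mm, 0.6 kg, open on top, brass and steel gears inside; a shaft end reaches 38 mm above the bench. Origin: centre of the casing's underside, on the bench; z up.
- gearbox_top (a point): Middle of the gearbox casing at the height of its rim, 26 mm above the bench.
- screwdriver: Loose screwdriver with yellow handle, 190 mm long, lying flat; origin under its middle. Bystander.
- pliers: Loose pliers with red grips, about 150 mm long and 14 mm high, lying flat; origin under the middle. Bystander.
- jar_brass: Loose closed jar of brass screws with steel lid, 66 mm across, 99 mm high; origin at its underside. Bystander.
- jar_steel: Loose closed jar of dark steel screws with red lid, 66 mm across, 99 mm high; origin at its underside. Bystander.
- mug: Loose white mug with pencils, 74 mm across, pencils up to 160 mm high; origin at its underside. Bystander.
- parts_tray: Loose white parts tray with three compartments, 110 x 190 x 38 mm; origin at its underside. Bystander.
- tool_battery: Loose black power-tool battery pack, 105 x 72 x 62 mm; origin at its underside. Bystander.
Mind the look-alikes: they are no part of the job. Of the things like the lamp, leave any that is purple or yellow; of the rest the larger one is meant.

How it is judged (in metres and radians):
On the way:
1. the lamp is out of the cradle: its foot is at least 10 mm above the socket block, upright within 12 degrees (z of lamp in the frame of cradle above 0.056 m and angle between lamp's own z axis and vertical below 0.21 rad and contact force between lamp and cradle below 0.05 N), for 0.1 s.
At the end, for the whole second after the job is handed in: Gripper holds the lamp (over 2 N), nothing else touches it; LED centre within 30 mm sideways of the gearbox's middle and 165-245 mm above the bench; lamp upright within 0.1 rad, slower than 20 mm/s and 0.15 rad/s; gearbox moved under 15 mm, other things under 30 mm (horizontal distance between lamp_led and gearbox_top below 0.03 m and height (world z) of lamp_led between 0.165 and 0.245 m and angle between lamp's own z axis and vertical below 0.1 rad and linear speed of lamp below 0.02 m/s and angular speed of lamp below 0.15 rad/s and contact force between the fingers and lamp above 2 N and contact force between lamp and cradle below 0.05 N and contact force between lamp and gearbox below 0.05 N and contact force between lamp and screwdriver below 0.05 N and contact force between lamp and pliers below 0.05 N and contact force between lamp and jar_brass below 0.05 N and contact force between lamp and jar_steel below 0.05 N and contact force between lamp and mug below 0.05 N and contact force between lamp and parts_tray below 0.05 N and contact force between lamp and tool_battery below 0.05 N and distance of gearbox from where it was at the start of the episode below 0.015 m and distance of each of screwdriver, pliers, jar_brass, jar_steel, mug, parts_tray, tool_battery from where it was at the start of the episode below 0.03 m); the arm keeps its last pose, push and grip.
It fails at once if the lamp is tipped more than 20 degrees from upright (angle between lamp's own z axis and vertical above 0.35 rad).
It fails at once if the gearbox is shifted 15 mm or more (distance of gearbox from where it was at the start of the episode above 0.015 m).
It fails at once if a bystander on the bench is shifted 30 mm or more (distance of any of screwdriver, pliers, jar_brass, jar_steel, mug, parts_tray, tool_battery from where it was at the start of the episode above 0.03 m).
It also fails if it takes over 45 s, if anything falls off the work surface, if the arm or the gripper's body presses on something with over 40 N, if the wrist force passes 120 N, or if a joint passes its speed limit or range.

## Robot

A 6-joint arm with a two-finger parallel gripper is mounted at the origin on the work surface. World frame = base frame: x ahead of the robot, y to its left, z up, the work surface at z = 0. Lengths are in mm, angles in degrees, forces in N, time in s.
With the tool pointing down it reaches from about 300 to 825 mm from the base axis. Payload 5.4 kg.
Tool frame: the origin (TCP) lies midway between the tips of the shut fingers; the grasp point (between the pads) lies bot.grip_depth behind it (bot.grip_depth is the distance from the TCP to the grasp point, in mm); z points along the fingers, y is the line along which they close (so a half turn about z gives the same grasp; the last joint's range is limited). The gripper opens to 92 mm and grips with 3 to 60 N. Pads are 20 mm wide; open, the fingers measure 128 mm over their backs; the gripper's body (75 mm by 189 mm) begins 69 mm behind the grasp point.
Start: joints at [-82.34, 9.076, 91.501, -0, 79.423, -12.038], TCP at [193.789, -541.342, 214.601] pointing down, gripper open.
Joint ranges: [-166.64, 166.64], [-54.1, 131.32], [10.49, 154.53], [-73.88, 253.88], [9.74, 151.15], [-171.62, 171.62]. Speed limits (degrees/s): [147.25, 147.25, 180, 180, 180, 180].

## Interface

Orientations are given as [roll, pitch, yaw] about the fixed x, y, z axes, in that order (R = Rz(yaw) Ry(pitch) Rx(roll)).
In Python, from cell import bot gives the robot as it stands.
- The arm moves only by the tool servo_tool, never from a script. Its argument "steps" is a list that holds one entry, the list of rows, each a list of 7 numbers: the shift along the tool's x, y, z each as a share of 20 cm, from -1 to 1, then the turn, a rotation vector about the tool's x, y, z each as a share of 2 pi rad, from -1 to 1, then the opening, from -1 (shut) to 1 (fully open). A call has exactly 8 rows; each row is the pose to reach, as a shift and turn from the pose commanded when the call began, along the tool's axes at that moment, turning the shorter way round; what a row does not reach only later rows make up. A row lasts 1/12 s, in which the tool goes at most 41.7 mm and 7.16 degrees, less where a joint would pass 70% of its speed; a pose out of reach is approached as far as the arm can. A call with a number of a shift or a turn outside -1 to 1 is refused whole. A call with a gripper value outside its range is refused whole. The fingers move at their own pace and stop on an object; "newtons" is the grip in N (left out, the last holds). Time passes only in rows, so rows that repeat a pose let the fingers close, or fill a call up. It gives the time, the measured TCP pose, the force, the opening and the grip force at its end, in the units of the state.
- bot.observe(): the state, without advancing time (a new reading comes with each control period).
- bot.snapshot(name): name is "scene" or "side" or "wrist"; returns a dict with "image" (384x512x3 uint8, blue, green, red), "intrinsics" (3x3 intrinsics, pixels), "world_to_cam" (4x4, takes a point from world to camera coordinates). Camera axes: x right, y down, z forward; pixel columns grow to the right and rows downward; lengths in mm; the calibration is good to about 2 mm. The wrist camera is an equidistant fisheye: a pixel r from the principal point sees the ray r / f radians off the axis. A picture is of the moment at which its call begins. There is no depth.
- bot.sign_off(): hands the job in; it is judged then, once.
The state is a dict: "clock": time; "joints": joint angles; "joint_velocities": joint speeds; "effort": joint torques, N m; "position": TCP position; "tool_rot": TCP orientation; "ft_force": force on the tool from outside, world axes, zero at the start; "moment": the same for the moment, N m; "opening": finger opening in mm; "grasp_force": force on a finger pad.
Only numpy, scipy, OpenCV 4.12 (cv2) and the standard library are available. Lean on these libraries where they do the work, as an engineer would, in place of code of your own. Each camera call takes 0.05 s, during which the arm holds its last target. There are 200 camera calls.

## Working session

There is one attempt and no reset: what is moved stays moved. The work goes in short steps, Python scripts to look and compute and a tool call to move; the robot and the scene stay as the last step left them, time stands still between calls to the robot, and variables do not carry over. Pictures are saved under pics/ and viewed, at most 10 in all, crops included, and the job is handed in when it is done.

Besides the shell and the picture viewer there is one more tool, called after ">>>" as name(argument=value, ...), one argument or row to a line, values as JSON. servo_tool: Moves the arm, as the interface text tells. Its arguments: {"type":"object","properties":{"steps":{"type":"array"},"newtons":{"type":"number"}},"required":["steps"]}

```bash
mkdir -p pics; ls; python3 - <<'E'
from cell import bot
import cv2,numpy as np
print(bot.observe(),bot.grip_depth)
for n in("scene","side"):
    s=bot.snapshot(n); cv2.imwrite(f"pics/{n}0.png",s["image"]); np.savez(f"{n}0.npz",**s)
    print(n,s["intrinsics"].tolist(),np.round(s["world_to_cam"],3).tolist())
a=[cv2.imread(f"pics/{n}0.png") for n in("scene","side")]
E
```

```text
pics
{'clock': 0.0, 'joints': array([-8.23411557e+01,  9.11129979e+00,  9.15716014e+01, -1.46453666e-03,
        7.94238722e+01, -1.20383204e+01]), 'joint_velocities': array([-0.04356705, -0.04804806,  0.00451852,  0.06581128, -0.04350076,
       -0.08482056]), 'effort': array([ 1.64308972e-04, -3.85575628e+01, -3.22106659e+01,  7.00432132e-02,
        3.79640423e-02, -1.45695799e-04]), 'position': array([ 193.68504459, -540.72912693,  213.6371749 ]), 'tool_rot': array([-1.79895275e+02, -2.08617479e-02,  1.96974158e+01]), 'ft_force': array([ 0.49102238, -0.42217883,  0.07238212]), 'moment': array([-0.00508388, -0.03062531, -0.03345528]), 'grasp_force': 0.0, 'opening': 91.94001969417894} 18.700000000000003
scene [[471.09435930466975, 0.0, 253.9349156283667], [0.0, 471.09435930466975, 186.8102739728226], [0.0, 0.0, 1.0]] [[0.45, 0.893, -0.005, -85.847], [0.64, -0.327, -0.695, -254.089], [-0.623, 0.31, -0.719, 1909.758], [0.0, 0.0, 0.0, 1.0]]
side [[495.38611567097394, 0.0, 255.01477070480058], [0.0, 495.38611567097394, 185.64839613038885], [0.0, 0.0, 1.0]] [[-0.863, -0.505, 0.003, 320.243], [-0.318, 0.538, -0.78, 287.62], [0.392, -0.675, -0.625, 1140.332], [0.0, 0.0, 0.0, 1.0]]
```

View pics/scene0.png

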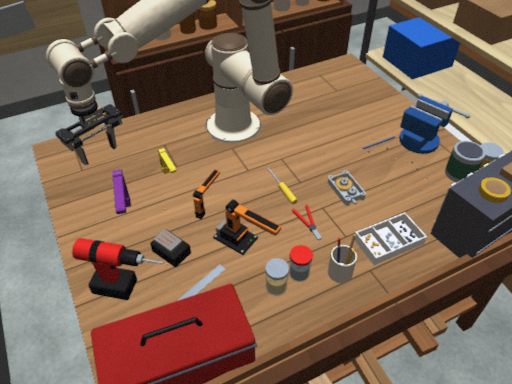

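View pics/side0.png

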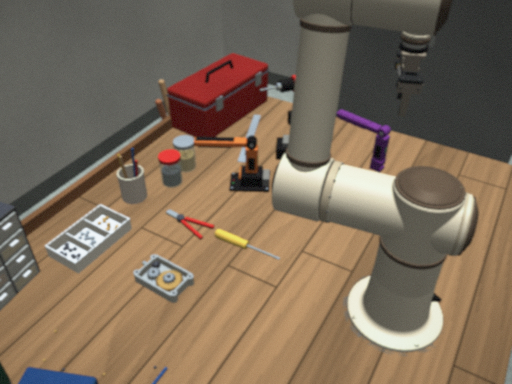

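Lamp candidates in the scene view are: orange in the cradle (235,220), smaller orange without a cradle (203,190), purple (120,190) and yellow (166,158). I choose the one in the cradle, since it is orange and the larger. Next is a close crop to confirm it.

```bash
python3 - <<'E'
import cv2,numpy as np
a=cv2.imread("pics/scene0.png")[165:255,185:295]; b=cv2.imread("pics/side0.png")[120:200,185:280]
f=lambda i:cv2.resize(i,(400,330),interpolation=cv2.INTER_CUBIC)
c=cv2.imread("pics/scene0.png")[165:210,320:375]; d=cv2.imread("pics/side0.png")[250:305,125:200]
g=lambda i:cv2.resize(i,(400,260),interpolation=cv2.INTER_CUBIC)
cv2.imwrite("pics/crop.png",np.vstack([np.hstack([f(a),f(b)]),np.hstack([g(c),g(d)])]))
E
```

```text
(no output)
```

View pics/crop.png

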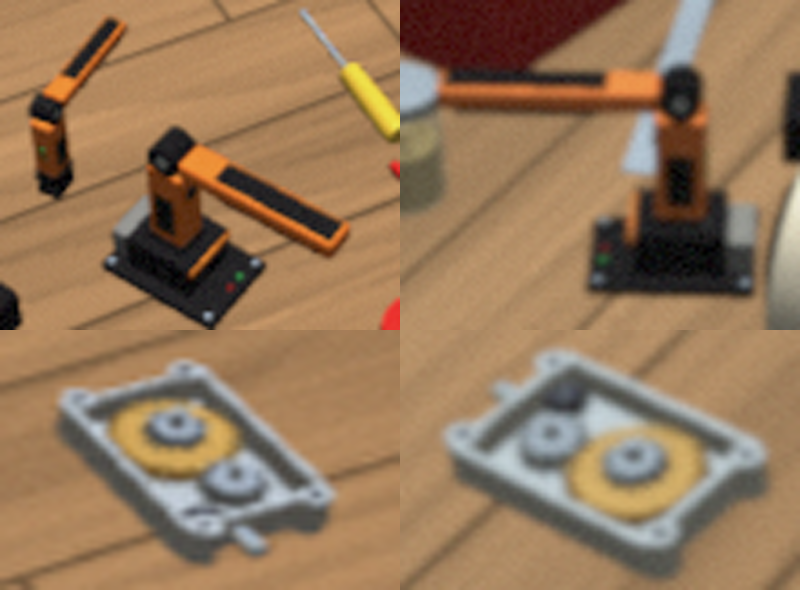

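The crop confirms the orange lamp sits upright in the black cradle, with its arm tip at about scene (278,230). The gearbox rim corners are clear in both views, so I cast them to their known heights.

```bash
cat >h.py <<'E'
import numpy as np
def load(n):
    s=np.load(n+".npz"); return s["intrinsics"],s["world_to_cam"]
def cast(n,p,z):
    K,T=load(n); p=np.atleast_2d(p).astype(float)
    d=(np.linalg.inv(K)@np.c_[p,np.ones(len(p))].T).T@T[:3,:3]
    o=-T[:3,:3].T@T[:3,3]
    return o+d*((z-o[2])/d[:,2])[:,None]
def proj(n,P):
    K,T=load(n); q=(T[:3,:3]@np.atleast_2d(P).T+T[:3,3:]).T@K.T; return q[:,:2]/q[:,2:]
E
python3 - <<'E'
from h import *
np.set_printoptions(precision=1,suppress=True)
def quad(n,p,z):
    q=cast(n,p,z); print(n,q[:,:2].tolist().__repr__() if 0 else q[:,:2], "mean",q[:,:2].mean(0),"sides",np.linalg.norm(q-np.roll(q,-1,0),axis=1))
    return q
quad("scene0",[(329.4,176.8),(345.4,171.6),(365.4,193.9),(347.5,201.3)],26)
quad("side0",[(135.3,272.2),(154,254),(192.5,275.4),(173.8,295.5)],26)
print("arm"); q=quad("scene0",[(281.3,227.2),(275.8,233.2),(235.9,211.4),(241.4,205.1)],158)
d=q[:2].mean(0)-q[2:].mean(0); print(np.degrees(np.arctan2(d[1],d[0])))
print("cradle"); quad("scene0",[(213.9,236.7),(242.8,253.6),(257.9,237.3)],10)
quad("side0",[(230.1,190.3),(269.3,190.8)],10)
E
```

```text
scene0 [[454.3 164.9]
 [458.1 230. ]
 [579.5 228.3]
 [580.1 154.8]] mean [518.  194.5] sides [ 65.2 121.4  73.6 126.1]
side0 [[571.6 228.7]
 [571.2 159.1]
 [447.  167. ]
 [448.4 237.8]] mean [509.6 198.1] sides [ 69.7 124.5  70.9 123.5]
arm
scene0 [[ 668.7 -153.5]
 [ 680.6 -177.7]
 [ 556.8 -242.7]
 [ 541.9 -217.7]] mean [ 612.  -197.9] sides [ 26.9 139.8  29.1 142.2]
27.264020823347458
cradle
scene0 [[ 502.5 -299.7]
 [ 603.3 -246.5]
 [ 568.1 -176.2]] mean [ 558.  -240.8] sides [114.   78.6 139.8]
side0 [[ 554.  -166.8]
 [ 453.1 -223.7]] mean [ 503.6 -195.2] sides [115.8 115.8]
```

>>> servo_tool(
  steps=[
    [[0.05, -0.02, -0.1, 0, 0, 0, 1], [0.17, -0.08, -0.25, 0, 0, 0, 1], [0.34, -0.15, -0.38, 0, 0, -0.006, 1], [0.52, -0.23, -0.4, 0, 0, -0.012, 1], [0.7, -0.3, -0.4, 0, 0, -0.018, 1], [0.86, -0.36, -0.4, 0, 0, -0.0217, 1], [0.97, -0.4, -0.4, 0, 0, -0.0217, 1], [1, -0.41, -0.4, 0, 0, -0.0217, 1]],
  ],
)

```text
clock: 0.77
position: [356.7, -394.1, 294.4]
tool_rot: [-180.0, -0.1, 27.7]
ft_force: [0.5, -1.0, 0.5]
opening: 91.5
grasp_force: 0.0
```

```bash
cat >>h.py <<'E'
from scipy.spatial.transform import Rotation as Ro
def delta(o,target,yaw):  # observed state -> rows' numbers
    R=Ro.from_euler("xyz",o["tool_rot"],degrees=True); G=Ro.from_euler("xyz",[180,0,yaw],degrees=True)
    return R.inv().apply(np.array(target)-o["position"])/200,(R.inv()*G).as_rotvec()/(2*np.pi)
E
python3 - <<'E'
from cell import bot
from h import *
o=bot.observe();print(o["clock"],o["position"],o["tool_rot"],o["joints"])
print(delta(o,[532,-235,290],27.5))
E
```

```text
0.7667 [ 356.70785873 -394.05322747  294.35977942] [-1.79952374e+02 -6.26600278e-02  2.77352178e+01] [-6.09242376e+01  1.59356915e-01  9.20017539e+01  6.38005267e-02
  8.78850379e+01  1.33813833e+00]
(array([ 1.1458435 , -0.29598425,  0.02329807]), array([-0.00013265, -0.00017378,  0.00065346]))
```

>>> servo_tool(
  steps=[
    [[0.06, -0.02, 0, 0, 0, 0, 1], [0.2, -0.06, 0, 0, 0, 0, 1], [0.38, -0.12, 0, 0, 0, 0, 1], [0.56, -0.17, 0, 0, 0, 0, 1], [0.74, -0.22, 0, 0, 0, 0, 1], [0.9, -0.27, 0, 0, 0, 0, 1], [0.98, -0.3, 0, 0, 0, 0, 1], [1, -0.3, 0, 0, 0, 0, 1]],
  ],
)

```text
clock: 1.43
position: [505.3, -249.4, 294.2]
tool_rot: [-179.9, -0.0, 27.6]
ft_force: [-1.3, -1.1, 0.3]
opening: 92.1
grasp_force: 0.0
```

```bash
python3 - <<'E'
from cell import bot
from h import *
import cv2
o=bot.observe();print(o["clock"],o["position"],o["tool_rot"])
s=bot.snapshot("wrist"); cv2.imwrite("pics/w1.png",s["image"]); np.savez("w1.npz",**s)
print(s["intrinsics"],np.round(s["world_to_cam"],2))
s=bot.snapshot("side"); cv2.imwrite("pics/s1.png",s["image"])
E
```

```text
1.4333 [ 505.26338313 -249.37731799  294.15480865] [-1.79940993e+02 -7.10723174e-03  2.76470566e+01]
[[297.31863964   0.         252.8008496 ]
 [  0.         297.31863964 193.23465655]
 [  0.           0.           1.        ]] [[ 4.6000e-01 -8.9000e-01  0.0000e+00 -4.5518e+02]
 [-8.6000e-01 -4.5000e-01  2.6000e-01  2.7049e+02]
 [-2.3000e-01 -1.2000e-01 -9.7000e-01  5.5270e+02]
 [ 0.0000e+00  0.0000e+00  0.0000e+00  1.0000e+00]]
```

View pics/w1.png

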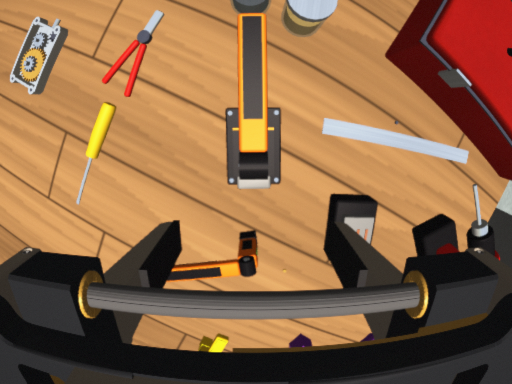

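The wrist view shows the lamp arm from (253,13) to (253,150), the cradle base between (228,109) and (281,187), and the gearbox at about (39,57). I now refine the measurements.

```bash
cat >>h.py <<'E'
import cv2
def wcast(n,p,z):
    K,T=load(n); u=cv2.fisheye.undistortPoints(np.array(p,float).reshape(-1,1,2),K,np.zeros(4)).reshape(-1,2)
    d=np.c_[u,np.ones(len(u))]@T[:3,:3]; o=-T[:3,:3].T@T[:3,3]
    return o+d*((z-o[2])/d[:,2])[:,None]
E
python3 - <<'E'
from h import *
np.set_printoptions(precision=1,suppress=True)
im=cv2.imread("pics/w1.png"); h=cv2.cvtColor(im,cv2.COLOR_BGR2HSV)
m=cv2.inRange(h,(5,190,150),(22,255,255)); m[:, :225]=0; m[:,285:]=0; m[200:]=0
L=[];Rr=[]
for r in range(20,150,4):
    c=np.flatnonzero(m[r,225:285])+225
    if len(c)>2: L.append((c[0]-.0,r));Rr.append((c[-1]+1.,r))
print(L[::6],Rr[::6])
l=wcast("w1",L,158)[:,:2]; r=wcast("w1",Rr,158)[:,:2]
mid=(l+r)/2; print("width",np.linalg.norm(l-r,axis=1)[::4])
v=cv2.fitLine(np.vstack([mid]).astype(np.float32),cv2.DIST_HUBER,0,.01,.01).ravel()
y=np.degrees(np.arctan2(v[1],v[0])); print("yaw",y,"pt",v[2:])
u=v[:2]*np.sign(v[0])
col=np.flatnonzero(m[:,253]|m[:,242]); print("rows",col[0],col[-1])
e=wcast("w1",[(253,col[0])],158)[0,:2]; print("tip",e,"handle",e-165*u,"grip",e-161*u)
q=wcast("w1",[(228,108),(281,108),(282,187),(227,185)],10)[:,:2]
print("cradle",q,q.mean(0),np.linalg.norm(q-np.roll(q,-1,0),axis=1))
# lateral offset of cradle centre from arm axis
n=np.array([-u[1],u[0]]); print("lat",(q.mean(0)-v[2:])@n)
g=wcast("w1",[(35,19),(68,24),(40,95),(11,80)],26)[:,:2]
print("gear",g,g.mean(0),np.linalg.norm(g-np.roll(g,-1,0),axis=1))
E
```

```text
[(np.float64(238.0), 20), (np.float64(238.0), 44), (np.float64(238.0), 68), (np.float64(238.0), 92), (np.float64(239.0), 116), (np.float64(239.0), 140)] [(np.float64(266.0), 20), (np.float64(267.0), 44), (np.float64(267.0), 68), (np.float64(267.0), 92), (np.float64(268.0), 116), (np.float64(268.0), 140)]
width [28.6 29.5 29.4 29.3 29.3 30.4 29.5 29.7 28.9]
yaw 28.288239 pt [ 611.9 -193.4]
rows 13 151
tip [ 666.5 -165.2] handle [ 521.2 -243.4] grip [ 524.8 -241.5]
cradle [[ 562.2 -177.5]
 [ 599.3 -248.3]
 [ 491.8 -308.4]
 [ 454.6 -230.2]] [ 527.  -241.1] [ 80.  123.1  86.7 119.8]
lat -1.7582547838841336
gear [[571.6 227.8]
 [582.7 142.2]
 [450.6 141.1]
 [450.3 229.7]] [513.8 185.2] [ 86.3 132.1  88.6 121.3]
```

```bash
python3 - <<'E'
from cell import bot
from h import *
print(delta(bot.observe(),[528,-239.5,184],28.2))
E
```

```text
(array([0.13493253, 0.00237058, 0.55081704]), array([-5.62095052e-05,  1.41498879e-04, -1.86901651e-03]))
```

>>> servo_tool(
  steps=[
    [[0.02, 0.0, 0.05, 0, 0, -0.001, 1], [0.06, 0.001, 0.15, 0, 0, -0.0019, 1], [0.1, 0.002, 0.28, 0, 0, -0.0019, 1], [0.135, 0.002, 0.4, 0, 0, -0.0019, 1], [0.135, 0.002, 0.5, 0, 0, -0.0019, 1], [0.135, 0.002, 0.54, 0, 0, -0.0019, 1], [0.135, 0.002, 0.55, 0, 0, -0.0019, 1], [0.135, 0.002, 0.55, 0, 0, -0.0019, 1]],
  ],
)

```text
clock: 2.2
position: [527.6, -239.8, 184.4]
tool_rot: [-180.0, 0.0, 28.1]
ft_force: [-0.4, -0.7, 0.6]
opening: 91.7
grasp_force: 0.0
```

```bash
python3 - <<'E'
from cell import bot
from h import *
np.set_printoptions(precision=2,suppress=True)
o=bot.observe();print(o["clock"],o["position"],o["tool_rot"])
s=bot.snapshot("wrist"); cv2.imwrite("pics/w2.png",s["image"]); np.savez("w2.npz",**s)
im=s["image"]; h=cv2.cvtColor(im,cv2.COLOR_BGR2HSV)
m=cv2.inRange(h,(5,190,150),(22,255,255))
for r in range(10,260,15):
    c=np.flatnonzero(m[r,200:310])+200
    if len(c)>2:
        q=wcast("w2",[(c[0],r),(c[-1]+1,r)],158)[:,:2]; a=q.mean(0)-o["position"][:2]
        y=np.radians(28.2); print(r,c[0],c[-1],"w",np.linalg.norm(q[0]-q[1]),"along,lat",a@[np.cos(y),np.sin(y)],a@[-np.sin(y),np.cos(y)])
E
```

```text
2.2 [ 527.59 -239.82  184.39] [-179.97    0.03   28.11]
10 228 271 w 28.999450454595102 along,lat 145.19605645745597 1.6552330769659491
25 228 271 w 28.79808484654921 along,lat 134.1582262768891 1.6672028059916997
40 228 272 w 29.30517889965432 along,lat 123.4700792112452 1.35549517077078
55 228 272 w 29.210071091484384 along,lat 113.04879228794387 1.3740921467772935
70 228 272 w 29.16687099173316 along,lat 102.84041056066243 1.394882014735984
85 228 272 w 29.17420061073396 along,lat 92.78773735310533 1.417922441735378
100 228 272 w 29.23133567338292 along,lat 82.83688126445023 1.44329743469455
115 228 272 w 29.338173895385825 along,lat 72.93607071111471 1.4711183656222282
130 228 272 w 29.49522333290786 along,lat 63.03456336053648 1.5015258242754577
145 229 272 w 29.040624956580157 along,lat 53.07786995985239 1.2032099853156843
160 229 271 w 28.62867189951146 along,lat 43.02163906212076 1.5702138874633889
175 229 271 w 28.931551120295495 along,lat 32.80979007212434 1.6095479563287807
190 229 271 w 29.29059008588741 along,lat 22.383437403950737 1.6523908433385497
205 233 267 w 24.16789022401992 along,lat 11.685613392275148 1.6967192181372015
```

View pics/w2.png

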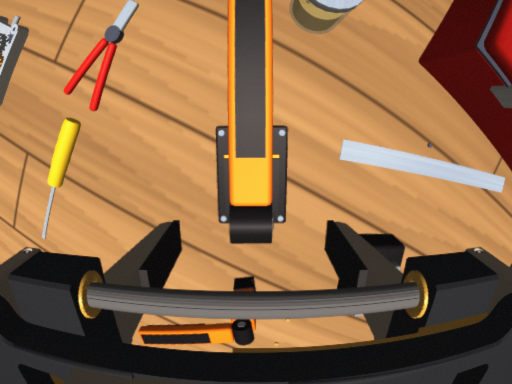

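>>> servo_tool(
  steps=[
    [[0, -0.007, 0.02, 0, 0, 0, 1], [0, -0.007, 0.07, 0, 0, 0, 1], [0, -0.007, 0.14, 0, 0, 0, 1], [0, -0.007, 0.21, 0, 0, 0, 1], [0, -0.007, 0.27, 0, 0, 0, 1], [0, -0.007, 0.31, 0, 0, 0, 1], [0, -0.007, 0.325, 0, 0, 0, 1], [0, -0.007, 0.325, 0, 0, 0, 1]],
  ],
)

```text
clock: 2.92
position: [527.2, -237.5, 118.8]
tool_rot: [-179.9, 0.0, 28.2]
ft_force: [-0.6, -0.0, -0.9]
opening: 92.0
grasp_force: 0.0
```

>>> servo_tool(
  steps=[
    [[0, 0, 0, 0, 0, 0, 0], [0, 0, 0, 0, 0, 0, -0.2], [0, 0, 0, 0, 0, 0, -0.3], [0, 0, 0, 0, 0, 0, -0.5], [0, 0, 0, 0, 0, 0, -0.6], [0, 0, 0, 0, 0, 0, -0.8], [0, 0, 0, 0, 0, 0, -1], [0, 0, 0, 0, 0, 0, -1]],
  ],
  newtons=12,
)

```text
clock: 3.58
position: [527.6, -237.8, 119.7]
tool_rot: [180.0, -0.0, 28.2]
ft_force: [0.4, -0.1, -0.3]
opening: 40.6
grasp_force: 0.0
```

>>> servo_tool(
  steps=[
    [[0, 0, 0, 0, 0, 0, -1], [0, 0, 0, 0, 0, 0, -1], [0, 0, 0, 0, 0, 0, -1], [0, 0, 0, 0, 0, 0, -1], [0, 0, 0, 0, 0, 0, -1], [0, 0, 0, 0, 0, 0, -1], [0, 0, 0, 0, 0, 0, -1], [0, 0, 0, 0, 0, 0, -1]],
  ],
)

```text
clock: 4.25
position: [527.6, -237.8, 119.6]
tool_rot: [-180.0, 0.0, 28.2]
ft_force: [0.3, -0.3, -0.4]
opening: 30.1
grasp_force: 12.0
```

The opening is 30.1 mm, as it should be, with almost no side force. Next I grip firmly and pull straight up.

>>> servo_tool(
  steps=[
    [[0, 0, 0, 0, 0, 0, -1], [0, 0, 0, 0, 0, 0, -1], [0, 0, 0, 0, 0, 0, -1], [0, 0, -0.01, 0, 0, 0, -1], [0, 0, -0.025, 0, 0, 0, -1], [0, 0, -0.045, 0, 0, 0, -1], [0, 0, -0.065, 0, 0, 0, -1], [0, 0, -0.085, 0, 0, 0, -1]],
  ],
  newtons=50,
)

```text
clock: 4.92
position: [527.7, -237.1, 136.8]
tool_rot: [-179.9, -0.0, 28.2]
ft_force: [3.3, 2.0, -5.0]
opening: 30.0
grasp_force: 50.0
```

>>> servo_tool(
  steps=[
    [[0, 0, -0.02, 0, 0, 0, -1], [0, 0, -0.05, 0, 0, 0, -1], [0, 0, -0.09, 0, 0, 0, -1], [0, 0, -0.14, 0, 0, 0, -1], [0, 0, -0.2, 0, 0, 0, -1], [0, 0, -0.26, 0, 0, 0, -1], [0, 0, -0.3, 0, 0, 0, -1], [0, 0, -0.32, 0, 0, 0, -1]],
  ],
)

```text
clock: 5.58
position: [528.4, -238.4, 203.1]
tool_rot: [179.8, -0.1, 28.2]
ft_force: [-0.1, -1.2, -2.4]
opening: 29.8
grasp_force: 50.0
```

```bash
python3 - <<'E'
from cell import bot
from h import *
o=bot.observe();print(o["clock"],o["position"],o["tool_rot"],o["moment"])
a=[]
for n in("side","wrist"):
    s=bot.snapshot(n); np.savez(n+"3.npz",**s); a.append(s["image"]); cv2.imwrite(f"pics/{n}3.png",s["image"])
cv2.imwrite("pics/m3.png",cv2.resize(np.hstack(a),(800,300)))
E
```

```text
5.5833 [ 528.38459009 -238.43157894  203.09709267] [ 1.79826804e+02 -7.53543706e-02  2.81918913e+01] [ 0.01958257 -0.06154171  0.00080279]
```

View pics/m3.png

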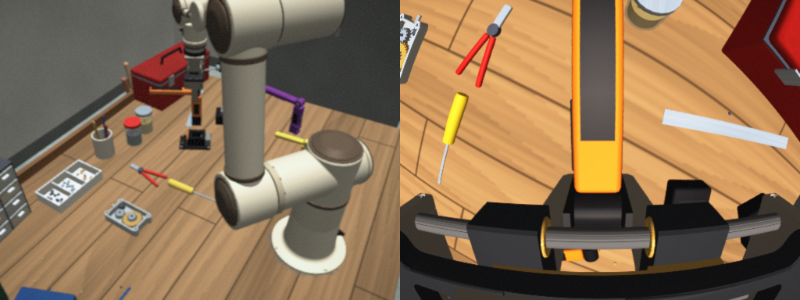

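>>> servo_tool(
  steps=[
    [[0.01, -0.03, 0, 0, 0, 0, -1], [0.03, -0.1, 0, 0, 0, 0, -1], [0.05, -0.2, 0, 0, 0, 0, -1], [0.08, -0.33, 0, 0, 0, 0, -1], [0.11, -0.46, 0, 0, 0, 0, -1], [0.14, -0.59, 0, 0, 0, 0, -1], [0.17, -0.72, 0, 0, 0, 0, -1], [0.2, -0.85, 0, 0, 0, 0, -1]],
  ],
)

```text
clock: 6.35
position: [480.9, -66.5, 199.7]
tool_rot: [-179.9, 0.1, 28.2]
ft_force: [-0.0, -0.2, -2.5]
opening: 29.9
grasp_force: 50.0
```

>>> servo_tool(
  steps=[
    [[0.03, -0.13, 0, 0, 0, 0, -1], [0.06, -0.26, 0, 0, 0, 0, -1], [0.09, -0.38, 0, 0, 0, 0, -1], [0.11, -0.48, 0, 0, 0, 0, -1], [0.13, -0.56, 0, 0, 0, 0, -1], [0.14, -0.6, 0, 0, 0, 0, -1], [0.14, -0.62, 0, 0, 0, 0, -1], [0.14, -0.62, 0, 0, 0, 0, -1]],
  ],
)

```text
clock: 7.02
position: [447.9, 54.2, 200.2]
tool_rot: [-180.0, 0.0, 28.3]
ft_force: [-0.3, -0.7, -2.5]
opening: 29.7
grasp_force: 50.0
```

```bash
python3 - <<'E'
from cell import bot
from h import *
o=bot.observe();print(o["clock"],o["position"],o["tool_rot"],o["joints"])
s=bot.snapshot("wrist"); np.savez("w4.npz",**s); cv2.imwrite("pics/w4.png",s["image"])
E
```

```text
7.0167 [447.89639451  54.16162551 200.20410169] [-1.79974656e+02  3.78824392e-02  2.82710059e+01] [-8.51535497e+00 -9.25985728e+00  1.11465923e+02 -2.44292809e-03
  7.78394499e+01  5.32141631e+01]
```

View pics/w4.png

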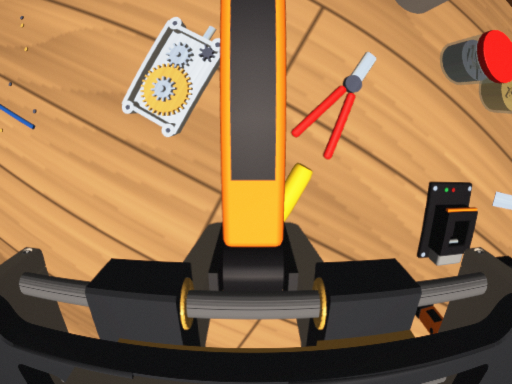

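Here the gearbox rim corners are at (174,18), (123,106) and (171,136), with the fourth behind the lamp arm near (221,45).

```bash
python3 - <<'E'
from cell import bot
from h import *
np.set_printoptions(precision=1,suppress=True)
g=wcast("w4",[(174,18),(123,106),(171,136),(221,45)],26)[:,:2]
print(g,(g[0]+g[2])/2,g.mean(0),np.linalg.norm(g-np.roll(g,-1,0),axis=1))
im=cv2.imread("pics/w4.png");h=cv2.cvtColor(im,cv2.COLOR_BGR2HSV)
m=cv2.inRange(h,(5,190,150),(22,255,255))[:,:]; c=np.flatnonzero(m[230:260,252]); print(c)
u=np.array([np.cos(np.radians(28.27)),np.sin(np.radians(28.27))])
for G in((g[0]+g[2])/2,np.array([513.5,194])): print(delta(bot.observe(),[*(G-101*u),184],28.2))
E
```

```text
[[574.8 227.5]
 [452.6 235.4]
 [446.4 162.8]
 [567.9 159.8]] [510.6 195.2] [510.4 196.4] [122.5  72.9 121.5  68.1]
[ 0  1  2  3  4  5  6  7  8  9 10 11 12 13 14 15 16]
(array([ 0.1, -0.5,  0.1]), array([0., 0., 0.]))
(array([ 0.1, -0.5,  0.1]), array([0., 0., 0.]))
```

>>> servo_tool(
  steps=[
    [[0.01, -0.03, 0, 0, 0, 0, -1], [0.03, -0.12, 0.01, 0, 0, 0, -1], [0.05, -0.22, 0.03, 0, 0, 0, -1], [0.08, -0.32, 0.05, 0, 0, 0, -1], [0.1, -0.41, 0.07, 0, 0, 0, -1], [0.11, -0.46, 0.08, 0, 0, 0, -1], [0.113, -0.473, 0.08, 0, 0, 0, -1], [0.113, -0.473, 0.08, 0, 0, 0, -1]],
  ],
)

```text
clock: 7.73
position: [423.9, 147.5, 184.6]
tool_rot: [180.0, 0.0, 28.2]
ft_force: [0.5, -0.1, -1.6]
opening: 29.8
grasp_force: 50.0
```

>>> servo_tool(
  steps=[
    [[0, 0, 0, 0, 0, 0, -1], [0, 0, 0, 0, 0, 0, -1], [0, 0, 0, 0, 0, 0, -1], [0, 0, 0, 0, 0, 0, -1], [0, 0, 0, 0, 0, 0, -1], [0, 0, 0, 0, 0, 0, -1], [0, 0, 0, 0, 0, 0, -1], [0, 0, 0, 0, 0, 0, -1]],
  ],
)

```text
clock: 8.4
position: [423.9, 147.5, 184.6]
tool_rot: [180.0, -0.0, 28.2]
ft_force: [-0.5, -0.2, -3.1]
opening: 29.7
grasp_force: 50.0
```

```bash
python3 - <<'E'
from cell import bot
from h import *
o=bot.observe();print(o["clock"],o["position"],o["tool_rot"],o["joint_velocities"])
u=np.array([.8808,.4736]); p=o["position"]
P=np.array([[*(p[:2]+101*u),p[2]+18.7],[512,196,26]])
a=[]
for n in("scene","side"):
    s=bot.snapshot(n); np.savez(n+"5.npz",**s); i=s["image"].copy()
    q=proj(n+"5",P); print(q)
    for (x,y),c in zip(q,((255,0,255),(255,0,0))): cv2.circle(i,(int(round(x)),int(round(y))),2,c,-1)
    x,y=q.mean(0).astype(int); x=max(x,70);a.append(cv2.resize(i[y-55:y+55,x-70:x+70],(400,314)))
cv2.imwrite("pics/m5.png",np.hstack(a))
E
```

```text
8.4 [423.88584338 147.46135153 184.63809856] [ 1.79997413e+02 -5.02004856e-03  2.81871739e+01] [-0.04000746 -0.00588254 -0.04328917 -0.0043179  -0.0207503  -0.0209181 ]
[[353.60774812 145.78304115]
 [346.12217057 184.35254182]]
[[154.19920741 218.10042365]
 [163.40666214 272.84997617]]
```

View pics/m5.png

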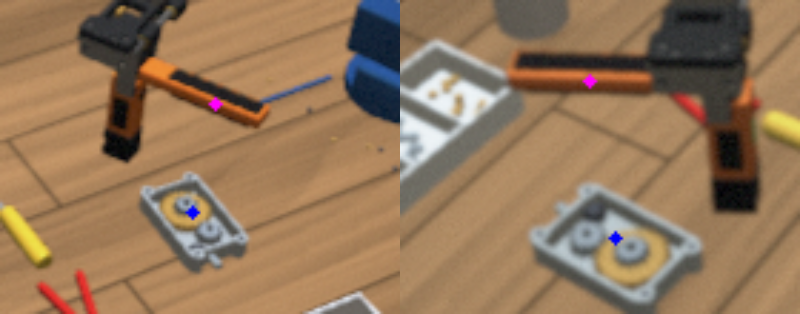

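Both views show the lamp upright and level. The predicted LED centre falls on the arm and the gearbox mark falls on the middle of the casing, so I hand the job in.

```bash
python3 -c "
from cell import bot
print(bot.sign_off())"
```

```text
the job is handed in; nothing more can be done
None
```

The lamp is out of its cradle and held upright and steady, with its LED panel over the middle of the gearbox at an estimated 203 mm above the bench; I handed the job in at about 8.5 s, but no verdict came back.

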